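# Turn the keyed index disc onto its pin and press it home

### The arm

A 6-joint arm with a two-finger parallel gripper is mounted at the origin on a cart in front of the work surface, level with it; the furniture and walls round the work are solid. World frame = base frame: x ahead of the robot, y to its left, z up, the work surface at z = 0. Lengths are in m, angles in rad, forces in N, time in s.
With the tool pointing down it reaches from about 0.35 to 0.975 m from the base axis. Payload 4.9 kg.
Tool frame: the origin (TCP) lies between the finger pads; the fingertips stand 22 mm ahead of it and the grasp point (between the pads) lies 3 mm ahead of it; z points along the fingers, y is the line along which they close (so a half turn about z gives the same grasp; the last joint's range is limited). The gripper opens to 85 mm and grips with 20 to 120 N. Pads are 22 mm wide; open, the fingers measure 114 mm over their backs; the gripper's body (76 mm by 85 mm) begins 54 mm behind the grasp point. The pads swing forward as they close: fully open they stand 13 mm farther back than shut.
Start: joints at [-1.234, 0.053, 1.613, -0, 1.476, -0.119], TCP at [0.275, -0.561, 0.253] pointing down, gripper open.
Joint ranges: [-3.01, 3.01], [-1.01, 2.22], [0.06, 2.58], [-1.02, 4.17], [0.09, 2.62], [-3.14, 3.14]. Speed limits (rad/s): [2.57, 2.57, 3.14, 3.14, 3.14, 3.14].

### API

Orientations are given as a unit quaternion [w, x, y, z].
In Python, from plant import state, grab_frame, get_calibration, job_done, recognise, regions_of gives the robot as it stands.
- The arm moves only by the tool apply_moves, never from a script. Its argument "targets" is a list of rows, each an object with "translation": the shift along the tool's x, y, z normalised to -1 to 1, where 1 is 100 mm, a list of three; "twist": the turn about the tool's z normalised to -1 to 1, where 1 is 0.1 rad; "hand": the opening, from 0 (shut) to 1 (fully open). A call has 1 to 8 rows; each row shifts and turns the commanded pose from where the row before left it, along the tool's axes as they then stand; what a row does not reach is not made up. A row lasts 1/10 s, in which the tool goes at most 50 mm and 8.59 degrees, less where a joint would pass 70% of its speed; a pose out of reach is approached as far as the arm can. A call with a number of a shift or a turn outside -1 to 1 is refused whole. A call with a gripper value outside its range is refused whole. The fingers move at their own pace and stop on an object; the grip force is fixed at half the most. Time passes only in rows, so rows that do not move let the fingers close. It gives the time, the measured TCP pose, the force, the opening and the grip force at its end, in the units of the state.
- state(): the state, without advancing time (a new reading comes with each control period).
- grab_frame(name): name is "scene" or "side" or "wrist"; returns the picture (400x640x3 uint8, red, green, blue); there is no depth.
- get_calibration(name): a dict with "camera_matrix" (3x3 intrinsics, pixels), "pose" (4x4, takes a point from camera to world coordinates). Camera axes: x right, y up, looking along -z (the intrinsics and any distortion apply to the point x, -y, -z); pixel columns grow to the right and rows downward; lengths in m; the calibration is good to about 2 mm. A picture is of the moment at which its call begins: read the wrist's pose just before it. get_calibration takes no time and is no camera call; for the wrist camera it gives the pose at the moment of the call.
- job_done(): hands the job in; it is judged then, once.
Trained networks look in the newest picture that a camera, given by its name, has taken for a name from the list of things; names that differ only in an ending like _2 or _b are one class to them, and where a whole thing is asked for, a point or a joint stands for the part that bears it (a point fixed in the world has none). Each returns a list of dicts, best first, with "score" (0 to 1); they miss things now and then, are a little off and sometimes report something else, mostly with a low value. They report only what shows in the picture. A call takes as long as a camera call.
- recognise(camera, query): "point" ([x, y, z] in m, in world coordinates, good to about 4 mm: the middle of the surface that is visible of it).
- regions_of(camera, query): "pixels" (400x640 bool, what is visible of it).
The state is a dict: "time": time; "joint_pos": joint angles; "joint_vel": joint speeds; "joint_efforts": joint torques, N m; "tool_pos": TCP position; "tool_rot": TCP orientation; "contact_force": force on the tool from outside, world axes, zero at the start; "ft_torque": the same for the moment, N m; "gripper_width": opening from 0.0 (shut) to 1.0 (fully open); "grasp_force": force on a finger pad.
Only numpy, scipy, OpenCV 4.12 (cv2) and the standard library are available. Lean on these libraries where they do the work, as an engineer would, in place of code of your own. Each camera call takes 0.05 s, during which the arm holds its last target. There are 200 camera calls.

### The job

On the round fixture in the tray a notched steel disc is sitting high, its notch turned away from the locating pin that stands up under its rim. Push the disc round with a fingertip against its upright stud until the notch is over the pin, then press down on the hub until the disc is fully home, without lifting the disc off. Leave the other things where they are and finish clear.

Things in the scene. Friction and masses are not known exactly. Their poses are not given: they have to be found in the camera images.
- fixture: Fixed round fixture on the shallow tray's floor: aluminium flange, 156 mm diameter, 10 mm thick, with a locating pin on its -x side and a central guide post. Origin: centre of the flange's underside (about 4 mm above the bench top), z up along the disc's axis. Place and heading vary. A tall drill stand is to the left of the tray: keep the arm clear of it.
- pin (a point): Centre of the top of the fixed upright locating pin, 64 mm from the fixture's axis on its -x side, 26.5 mm above the flange's underside. The pin has a diameter of 8 mm, 16.5 mm tall above the flange, with a small chamfer; half of it stands out beyond the bottom edge of the disc's rim.
- disc: Loose steel disc, 132 mm diameter, 8 mm thick, about 0.3 kg; origin: centre of its underside, z up; one rim notch along its -x axis, a stud along +x. Its hub turns on the guide post (1 mm play). It starts turned 0.6 to 1.6 rad counter-clockwise (from above) from the fixture's heading, and is right when the headings agree. It stays at the angle it is left; turning takes 1 to 4 N at the stud.
- notch (a point): Point on the disc's underside in the middle of the open notch, 64 mm from the disc's axis on its -x side. The notch is 16 mm wide and reaches 10 mm in from the rim; it is right over the pin when this point is over the pin's centre, with 4 mm play to either side along the rim.
- stud (a point): Centre of the top of the upright finger stud on the disc: a dark steel post of 14 mm diameter (18 mm collar at its foot, 5 mm high), 32 mm tall above the disc's upper face, 42 mm from the disc's axis on its +x side.
- hub_top (a point): Centre of the flat top of the disc's hub, on the disc's axis: a round boss of 40 mm diameter whose top is 30 mm above the disc's underside (22 mm above its upper face). Press here.
- bottle: Bystander: small red and white threadlock bottle, 22 x 27 x 92 mm, upright on the bench to the right of the tray. Origin: centre of its underside.
- hex_key: Bystander: light L-shaped hex key, 32 x 79 x 9 mm, on the bench to the right of the tray. Origin: centre of its underside.
- pin_box: Bystander: small white card box, 37 x 53 x 24 mm, in the tray beyond the fixture. Origin: centre of its underside.
- spindle: Bystander: turned steel pedal spindle, 18 x 84 x 18 mm, lying in the tray beyond the fixture. Origin: centre of its underside.
- collar (a joint): Height of the dark friction collar under the disc, m: 0 up (disc's underside 28 mm above the flange's underside, as it starts), about 0.010 when the disc is fully home (18 mm above it). It slides down under 4 to 8 N of pressing on the hub and does not spring back; with the notch off the pin, the pin stops the disc after 1.5 mm.

How it is judged:
At the end, for the whole second after the job is handed in: The disc is fully home and at rest: its underside is within 1.5 mm of the seated height of 18 mm above the flange's underside, level within 0.03 rad, with the notch round the pin (notch point within 7 mm of the pin's axis, seen from above) (z of disc in the frame of fixture between 0.0155 and 0.0195 m and horizontal distance between notch and pin below 0.007 m and angle between disc's own z axis and vertical below 0.03 rad and linear speed of disc below 0.02 m/s); the robot touches nothing.
It fails at once if the disc is lifted: more than 6 mm above its starting height on the fixture (z of disc in the frame of fixture above 0.034 m).
It fails at once if the disc is tipped more than 0.25 rad (angle between disc's own z axis and vertical above 0.25 rad).
It fails at once if the bottle, hex key, white box or spindle is moved more than 30 mm (distance of any of bottle, hex_key, pin_box, spindle from where it was at the start of the episode above 0.03 m).
It also fails if it takes over 64 s, if anything falls off the work surface, if the arm or the gripper's body presses on something with over 40 N, if the wrist force passes 120 N, or if a joint passes its speed limit or range.

## Working session

There is one attempt and no reset: what is moved stays moved. The work goes in short steps, Python scripts to look and compute and a tool call to move; the robot and the scene stay as the last step left them, time stands still between calls to the robot, and variables do not carry over. Pictures are saved under pics/ and viewed, at most 12 in all, crops included, and the job is handed in when it is done.

Besides the shell and the picture viewer there is one more tool, called after "Emit:" as name(argument=value, ...), one argument or row to a line, values as JSON. apply_moves: Moves the arm, as the interface text tells. Its arguments: {"type":"object","properties":{"targets":{"type":"array"}},"required":["targets"]}

```bash
mkdir -p pics; ls
python3 - <<'E'
from plant import *
import cv2,numpy as np
s=state();print(s['time'],s['tool_pos'],s['tool_rot'],s['gripper_width'])
for c in ['scene','side']:
    f=grab_frame(c);cv2.imwrite(f'pics/{c}0.png',f[:,:,::-1])
    k=get_calibration(c);print(c,np.round(k['camera_matrix'],1).tolist(),np.round(k['pose'],3).tolist())
    for q in ['disc','stud','hub_top','notch','pin','fixture','pin_box','spindle']:
        try:print(q,[(round(r['score'],2),np.round(r['point'],3).tolist()) for r in recognise(c,q)[:2]])
        except Exception as e:print(q,e)
E
```

```text
pics
0.0 [ 0.27491948 -0.56064918  0.25208728] [-1.01153021e-03  9.74141182e-01  2.25937872e-01 -1.08836854e-04] 1.0005677853550392
scene [[371.4, 0.0, 321.7], [0.0, 371.4, 202.6], [0.0, 0.0, 1.0]] [[0.869, 0.351, -0.349, 0.317], [-0.495, 0.632, -0.596, -0.573], [0.012, 0.691, 0.723, 0.69], [0.0, 0.0, 0.0, 1.0]]
disc [(0.98, [0.579, -0.039, 0.039])]
stud [(0.95, [0.578, -0.032, 0.043]), (0.67, [0.56, -0.075, 0.014])]
hub_top [(0.89, [0.582, -0.035, 0.042])]
notch [(0.89, [0.581, -0.032, 0.037])]
pin [(0.37, [0.582, -0.036, 0.04])]
fixture [(0.61, [0.562, -0.071, 0.014])]
pin_box [(0.5, [0.765, -0.046, 0.026])]
spindle [(0.41, [0.769, 0.09, 0.015])]
side [[379.3, 0.0, 316.2], [0.0, 379.3, 199.8], [0.0, 0.0, 1.0]] [[-0.542, -0.483, 0.687, 1.212], [0.84, -0.308, 0.446, 0.294], [-0.004, 0.82, 0.573, 0.55], [0.0, 0.0, 0.0, 1.0]]
disc [(0.96, [0.602, -0.014, 0.041])]
stud [(0.62, [0.598, -0.011, 0.04]), (0.22, [0.433, -0.223, 0.006])]
hub_top [(0.56, [0.602, -0.013, 0.043])]
notch [(0.58, [0.6, -0.01, 0.041]), (0.24, [0.635, 0.009, 0.019])]
pin [(0.68, [0.778, -0.034, 0.03]), (0.63, [0.634, 0.008, 0.018])]
fixture []
pin_box [(0.73, [0.778, -0.032, 0.026])]
spindle [(0.66, [0.775, 0.105, 0.022])]
```

View pics/scene0.png

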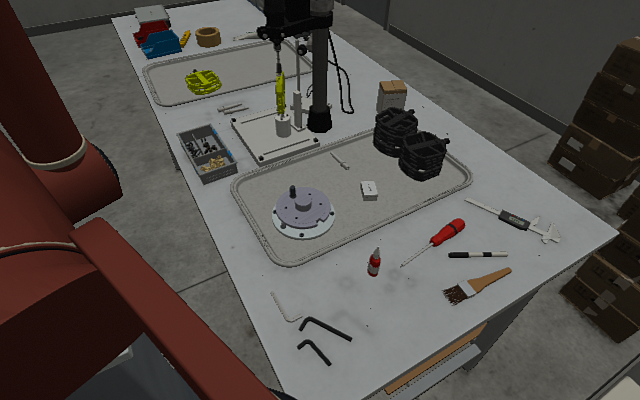

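View pics/side0.png

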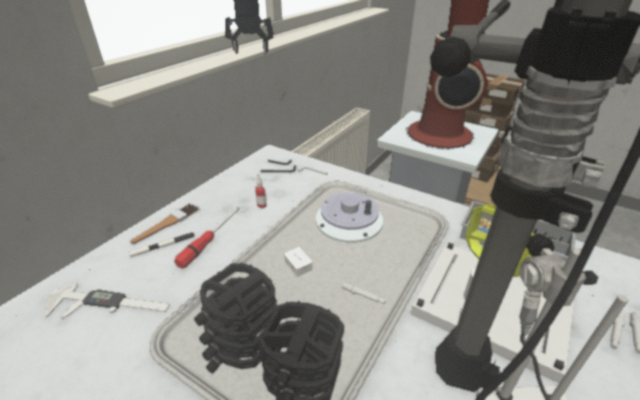

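The scene view shows the disc near (305,208), its stud top near (292,187), and the notch near (325,218). The side view shows the hub at (349,204) and the stud at (368,205). I'll work out the geometry and where the wrist camera sits.

```bash
cat > h.py <<'E'
from plant import *
import numpy as np,cv2
from scipy.spatial.transform import Rotation as R
def ray(c,px,z,k=None):
    k=k or get_calibration(c);K=k['camera_matrix'];P=np.array(k['pose'])
    d=np.linalg.inv(K)@[px[0],px[1],1];d=P[:3,:3]@[d[0],-d[1],-d[2]];o=P[:3,3]
    return o+d*(z-o[2])/d[2]
def proj(c,p,k=None):
    k=k or get_calibration(c);P=np.array(k['pose']);q=P[:3,:3].T@(np.array(p)-P[:3,3])
    u=k['camera_matrix']@[q[0],-q[1],-q[2]];return u[:2]/u[2]
def toolR():
    q=state()['tool_rot'];return R.from_quat([q[1],q[2],q[3],q[0]]).as_matrix()
def delta(p): # world target -> tool-axis shift in units of 100mm
    return toolR().T@(np.array(p)-state()['tool_pos'])*10
E
python3 - <<'E'
from h import *
for c,pts in {'scene':[((304,202),.062),((292,187),.072),((325,218),.04)],'side':[((349,204),.062),((368,202),.072)]}.items():
    for p,z in pts: print(c,p,np.round(ray(c,p,z),3))
k=get_calibration('wrist');s=state();print(np.round(k['camera_matrix'],0).tolist(),np.round(np.array(k['pose']),3).tolist())
print(np.round(toolR(),3).tolist(), toolR().T@(np.array(k['pose'])[:3,3]-s['tool_pos']))
print(delta([.52,-.03,.30]),k.keys(),k.get('distortion'))
i=cv2.imread('pics/scene0.png')[165:255,250:355];cv2.imwrite('pics/crop.png',cv2.resize(i,None,fx=6,fy=6,interpolation=2))
E
```

```text
scene (304, 202) [ 0.585 -0.033  0.062]
scene (292, 187) [0.579 0.016 0.072]
scene (325, 218) [ 0.613 -0.084  0.04 ]
side (349, 204) [ 0.601 -0.017  0.062]
side (368, 202) [0.585 0.021 0.072]
[[280.0, 0.0, 321.0], [0.0, 280.0, 202.0], [0.0, 0.0, 1.0]] [[0.439, 0.858, 0.267, 0.344], [-0.898, 0.419, 0.13, -0.528], [-0.0, -0.297, 0.955, 0.373], [0.0, 0.0, 0.0, 1.0]]
[[0.898, 0.44, -0.0], [0.44, -0.898, 0.0], [-0.0, -0.0, -1.0]] [ 0.0765798   0.00067244 -0.11979409]
[ 4.53714051 -3.69156214 -0.46693601] dict_keys(['camera_matrix', 'pose']) None
```

View pics/crop.png

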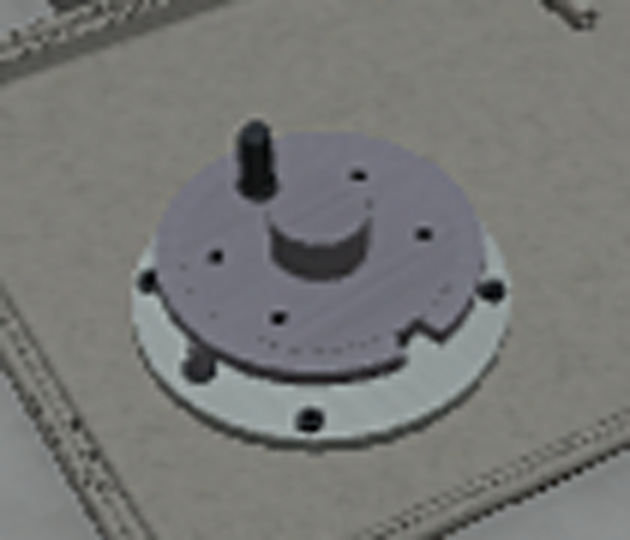

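The crop shows the pin at scene px ≈(283,226), the hub top at ≈(303,201), the stud top at ≈(293,186) and the notch at ≈(320,222). I'll move above the fixture for a close wrist look.

Emit:
apply_moves(
  targets=[
    {"translation":[0.3,-0.21,0],"twist":0,"hand":0},
    {"translation":[0.3,-0.21,0],"twist":0,"hand":0},
    {"translation":[0.3,-0.21,0],"twist":0,"hand":0},
    {"translation":[0.3,-0.21,0],"twist":0,"hand":0},
    {"translation":[0.3,-0.21,0],"twist":0,"hand":0},
    {"translation":[0.3,-0.21,0],"twist":0,"hand":0},
    {"translation":[0.3,-0.21,0],"twist":0,"hand":0},
    {"translation":[0.3,-0.21,0],"twist":0,"hand":0},
  ],
)

```text
time: 1.7
tool_pos: [0.4172, -0.3033, 0.2535]
tool_rot: [0.0, 0.974, 0.226, 0.0]
contact_force: [1.2, 0.4, 0.4]
gripper_width: 0.0
grasp_force: 0.0
```

Emit:
apply_moves(
  targets=[
    {"translation":[0.3,-0.21,0],"twist":0,"hand":0},
    {"translation":[0.3,-0.21,0],"twist":0,"hand":0},
    {"translation":[0.3,-0.21,0],"twist":0,"hand":0},
    {"translation":[0.3,-0.21,0],"twist":0,"hand":0},
    {"translation":[0.3,-0.21,0],"twist":0,"hand":0},
    {"translation":[0.3,-0.21,0],"twist":0,"hand":0},
    {"translation":[0.2,-0.14,0],"twist":0,"hand":0},
    {"translation":[0,0,0],"twist":0,"hand":0},
  ],
)

```text
time: 2.5
tool_pos: [0.5355, -0.0886, 0.2534]
tool_rot: [-0.0, 0.974, 0.228, 0.0]
contact_force: [0.0, -0.8, 0.1]
gripper_width: 0.001
grasp_force: 0.0
```

Run:
```python
from h import *
k=get_calibration('wrist');f=grab_frame('wrist')
np.savez('pics/k1.npz',P=k['pose'],K=k['camera_matrix']);cv2.imwrite('pics/w1.png',f[:,:,::-1])
print(state()['tool_pos'],proj('wrist',[.592,-.025,.062]))
```

```text
[ 0.53488435 -0.08996442  0.2532816 ] [288.7918648  111.03801901]
```

View pics/w1.png

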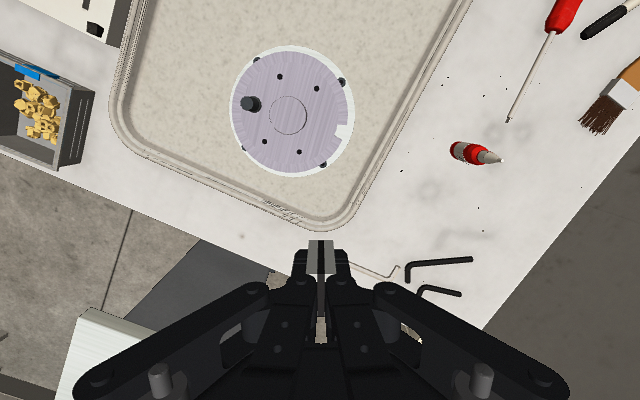

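The wrist view shows the hub top at ≈(288,115), the stud at ≈(250,104) and the notch at ≈(343,131), with the fingers shut at (320,255). I'll enlarge it to find the pin.

Run:
```python
from h import *
i=cv2.imread('pics/w1.png')[40:185,220:365];cv2.imwrite('pics/w1c.png',cv2.resize(i,None,fx=4,fy=4,interpolation=2))
d=np.load('pics/k1.npz');k=dict(pose=d['P'],camera_matrix=d['K'])
for n,p,z in [('hub',(288,115),.062),('stud',(247,103),.072),('notch',(343,132),.040)]: print(n,np.round(ray('wrist',p,z,k),4))
for n,p,z in [('hub',(303.3,200.8),.062),('stud',(292.7,186.5),.072),('notch',(320.3,221.7),.036),('pin',(283.3,226),.022)]: print('scene',n,np.round(ray('scene',p,z),4))
```

```text
hub [ 0.5886 -0.0243  0.062 ]
stud [0.5812 0.0169 0.072 ]
notch [ 0.5985 -0.087   0.04  ]
scene hub [ 0.5856 -0.0292  0.062 ]
scene stud [0.5813 0.0166 0.072 ]
scene notch [ 0.5999 -0.0855  0.036 ]
scene pin [ 0.5236 -0.0445  0.022 ]
```

View pics/w1c.png

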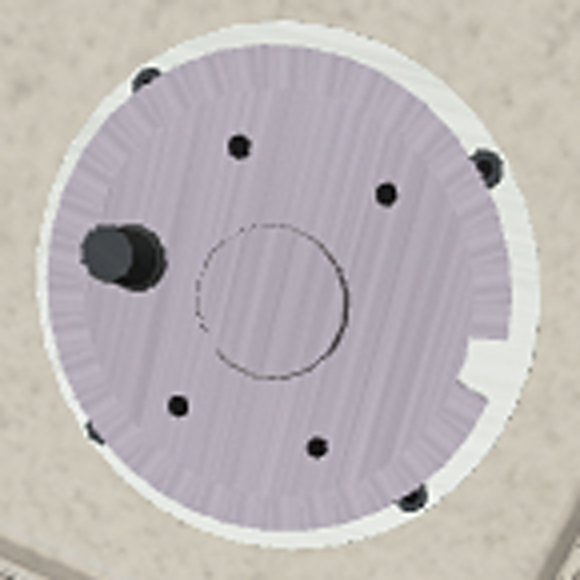

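Run:
```python
from h import *
d=np.load('pics/k1.npz');k=dict(pose=d['P'],camera_matrix=d['K'])
c=np.array([.5885,-.0247])
for p in [(149,81),(488,168),(412,495),(95,432)]:
    w=ray('wrist',(220+p[0]/4-.4,40+p[1]/4-.4),.014,k)[:2]-c;print(np.hypot(*w),np.degrees(np.arctan2(w[1],w[0])))
h=np.array([.5885,-.0247])
print(delta([.5885,-.0247,.2]))
# predicted px of pin bottom/top in scene for headings, offset of scene bias
for a in (10,15,20):
    t=np.radians(a+180)
    print(a,[proj('scene',[c[0]+.064*np.cos(t),c[1]+.064*np.sin(t),z]) for z in (.014,.0305)], proj('scene',[*c,.062]))
```

```text
0.07317854323981729 59.23447739413454
0.07037377027340286 -31.00070418021811
0.06993637748100463 -121.90510469473153
0.07492911225044567 147.9662473901582
[ 0.76982245 -0.34805563  0.53247704]
10 [array([282.62294333, 225.43848571]), array([282.16916363, 220.88416558])] [303.48355935 199.16770871]
15 [array([284.08150139, 226.78902904]), array([283.64631561, 222.23844706])] [303.48355935 199.16770871]
20 [array([285.70615453, 228.03753168]), array([285.29209244, 223.4905638 ])] [303.48355935 199.16770871]
```

Disc heading is ≈99.7°. From the bolt holes and the visible pin, the fixture heading is ≈14°, so the disc needs about 86° clockwise. I'll bring the shut fingers behind the stud with tool x along the push direction.

Emit:
apply_moves(
  targets=[
    {"translation":[0.2,-0.28,0],"twist":0,"hand":0},
    {"translation":[0.2,-0.28,0],"twist":0,"hand":0},
    {"translation":[0.2,-0.28,0],"twist":0,"hand":0},
    {"translation":[0,0,0.3],"twist":0.97,"hand":0},
    {"translation":[0,0,0.3],"twist":0.97,"hand":0},
    {"translation":[0,0,0.3],"twist":0.97,"hand":0},
    {"translation":[0,0,0.3],"twist":0,"hand":0},
    {"translation":[0,0,0],"twist":0,"hand":0},
  ],
)

```text
time: 3.35
tool_pos: [0.5478, 0.0101, 0.1282]
tool_rot: [-0.001, 0.997, 0.082, -0.005]
contact_force: [0.2, -0.1, -0.3]
gripper_width: 0.001
grasp_force: 0.0
```

Run:
```python
from h import *
s=state();print(s['tool_pos'],np.round(s['joint_pos'],2));M=toolR();print('xang',np.degrees(np.arctan2(M[1,0],M[0,0])))
f=grab_frame('wrist');cv2.imwrite('pics/w2.png',f[:,:,::-1])
print(delta([.5518,.0116,.074]),proj('wrist',[.5814,.0167,.072]),proj('wrist',[.5885,-.0247,.062]))
```

```text
[0.54781869 0.01005396 0.12824892] [-0.12 -0.01  1.9  -0.    1.27  1.29]
xang 9.363598577735813
[ 0.02703734 -0.01157004  0.57135486] [317.90266974 184.55303879] [378.86813647 180.60395195]
```

View pics/w2.png

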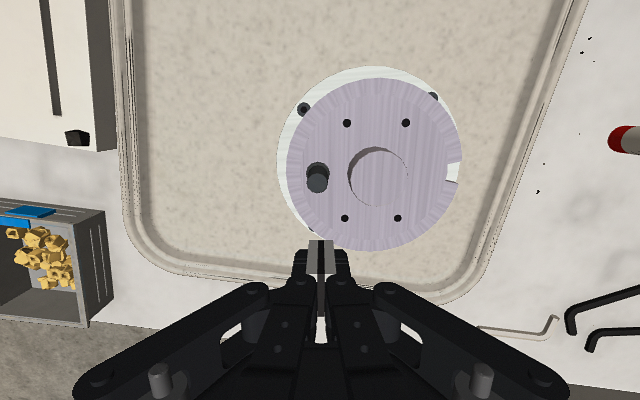

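The stud top at (317,184) matches the prediction, and the fingers are behind it. Lowering and moving up to contact.

Emit:
apply_moves(
  targets=[
    {"translation":[0.02,-0.01,0.2],"twist":0,"hand":0},
    {"translation":[0,0,0.2],"twist":0,"hand":0},
    {"translation":[0,0,0.15],"twist":0,"hand":0},
    {"translation":[0,0,0],"twist":0,"hand":0},
    {"translation":[0.06,0,0],"twist":0,"hand":0},
    {"translation":[0.06,0,0],"twist":0,"hand":0},
    {"translation":[0,0,0],"twist":0,"hand":0},
  ],
)

```text
time: 4.1
tool_pos: [0.567, 0.0141, 0.08]
tool_rot: [0.0, 0.997, 0.082, 0.002]
contact_force: [-1.3, -0.2, 0.3]
gripper_width: 0.001
grasp_force: 0.0
```

Emit:
apply_moves(
  targets=[
    {"translation":[0.043,-0.016,0.02],"twist":1,"hand":0},
    {"translation":[0.043,-0.016,0.02],"twist":1,"hand":0},
    {"translation":[0.043,-0.016,0],"twist":1,"hand":0},
    {"translation":[0.043,-0.016,0],"twist":1,"hand":0},
    {"translation":[0.043,-0.016,0],"twist":1,"hand":0},
    {"translation":[0.043,-0.016,0],"twist":1,"hand":0},
    {"translation":[0,0,0],"twist":0,"hand":0},
  ],
)

```text
time: 4.8
tool_pos: [0.5922, 0.0215, 0.0751]
tool_rot: [-0.0, 0.976, -0.216, 0.001]
contact_force: [0.0, -0.1, -0.5]
gripper_width: -0.004
grasp_force: 0.0
```

Run:
```python
from h import *
s=state();p=s['tool_pos'];print(p,s['joint_pos'][5],s['contact_force']);M=toolR();x=M[:2,0];print('xang',np.degrees(np.arctan2(x[1],x[0])))
print('F rel axis in (t,inward):',M[:2,:2].T@(p[:2]-[.5885,-.0247]))
f=grab_frame('wrist');cv2.imwrite('pics/w3.png',f[:,:,::-1])
k=get_calibration('wrist');np.savez('pics/k3.npz',P=k['pose'],K=k['camera_matrix'])
print(proj('wrist',[.5885,-.0247,.062]))
```

```text
[0.59223935 0.02145911 0.07510052] 1.9162599821861894 [ 0.0160853  -0.1142697  -0.49846938]
xang -24.912248389119267
F rel axis in (t,inward): [-0.01605216 -0.04343932]
[404.51128   237.0183946]
```

View pics/w3.png

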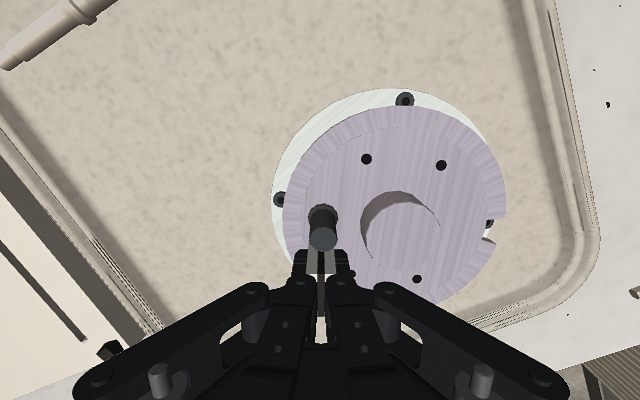

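The stud top is at (322,241) against the fingers, and the notch at (487,232) is moving with the push. Next I'll measure the heading.

Run:
```python
from h import *
d=np.load('pics/k3.npz');k=dict(pose=d['P'],camera_matrix=d['K']);c=np.array([.5885,-.0247])
for n,p,z in [('stud',(322,241),.072),('hub',(406,234),.062),('notch',(493,230),.040)]:
    w=ray('wrist',p,z,k)[:2];v=w-c;print(n,w,np.hypot(*v),np.degrees(np.arctan2(v[1],v[0])))
```

```text
stud [0.60870759 0.01306375] 0.04283045110480663 61.84852574630037
hub [ 0.58978092 -0.02597362] 0.0018063397614640616 -44.83643705509525
notch [ 0.5584716  -0.07658752] 0.05995014344605359 -120.05886749282953
```

Emit:
apply_moves(
  targets=[
    {"translation":[0.043,-0.016,0],"twist":1,"hand":0},
    {"translation":[0.043,-0.016,0],"twist":1,"hand":0},
    {"translation":[0.043,-0.016,0],"twist":1,"hand":0},
    {"translation":[0.043,-0.016,0],"twist":1,"hand":0},
    {"translation":[0.043,-0.016,0],"twist":1,"hand":0},
    {"translation":[0.043,-0.016,0],"twist":1,"hand":0},
    {"translation":[0.043,-0.016,0],"twist":1,"hand":0},
    {"translation":[0,0,0],"twist":0,"hand":0},
  ],
)

```text
time: 5.65
tool_pos: [0.6209, 0.0096, 0.0747]
tool_rot: [-0.0, 0.844, -0.537, 0.0]
contact_force: [-1.0, 0.3, 0.8]
gripper_width: 0.002
grasp_force: 0.0
```

Run:
```python
from h import *
s=state();p=s['tool_pos'];print(p,s['joint_pos'][5],s['contact_force']);M=toolR();x=M[:2,0];print('xang',np.degrees(np.arctan2(x[1],x[0])))
print('F rel axis in (t,inward):',M[:2,:2].T@(p[:2]-[.5885,-.0247]))
k=get_calibration('wrist');np.savez('pics/k4.npz',P=k['pose'],K=k['camera_matrix'])
f=grab_frame('wrist');g=grab_frame('scene');cv2.imwrite('pics/s4.png',g[:,:,::-1])
a=cv2.resize(f[100:300,200:500],(600,400),interpolation=2);b=cv2.resize(g[185:245,260:350],(600,400),interpolation=2)[:200]
b=cv2.resize(g[180:245,255:350],(290,200),interpolation=2)
v=np.zeros((600,600,3),np.uint8);v[:400]=a;v[400:,:290]=b;cv2.imwrite('pics/w4.png',v[:,:,::-1])
```

```text
[0.62089783 0.00957872 0.07466043] 2.5999576017552295 [-1.00062528  0.26050581  0.82008527]
xang -64.94432583884696
F rel axis in (t,inward): [-0.01733254 -0.04386608]
```

View pics/w4.png

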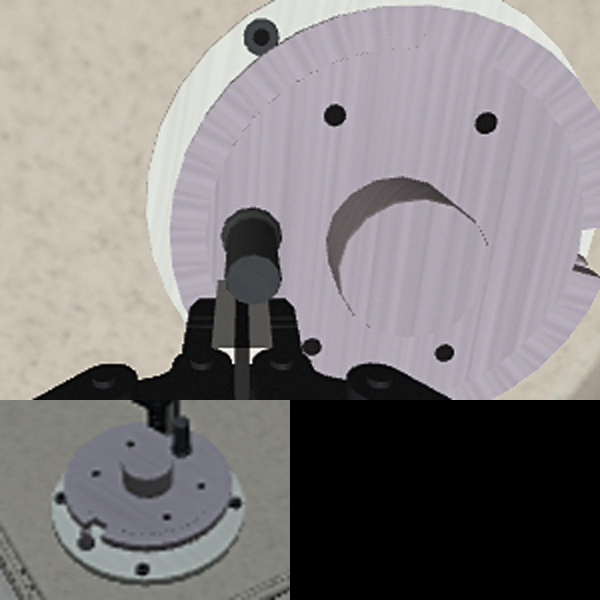

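The wrist view has the stud top at ≈(326,239). In the scene inset the notch is just short of the pin.

Run:
```python
from h import *
d=np.load('pics/k4.npz');k=dict(pose=d['P'],camera_matrix=d['K'])
for c in ([.5885,-.0247],[.5895,-.0255]):
  for n,p,z in [('stud',(325.5,239.5),.072),('hub',(406,235),.062),('hole',(200+261/2,100+36/2),.014)]:
    w=ray('wrist',p,z,k)[:2];v=w-c;print(n,w,np.hypot(*v),np.degrees(np.arctan2(v[1],v[0])))
```

```text
stud [ 0.62756849 -0.00876488] 0.04219330554657289 22.189397463373055
hub [ 0.58892194 -0.02444249] 0.0004943090871012322 31.39527742973321
hole [ 0.64746559 -0.06025908] 0.06885774926798272 -31.091995241683072
stud [ 0.62756849 -0.00876488] 0.04158454339053079 23.730560930731297
hub [ 0.58892194 -0.02444249] 0.0012051851392162558 118.66220989153594
hole [ 0.64746559 -0.06025908] 0.06758848950223202 -30.94902142556086
```

Emit:
apply_moves(
  targets=[
    {"translation":[0.031,-0.011,0],"twist":0.72,"hand":0},
    {"translation":[0.031,-0.011,0],"twist":0.72,"hand":0},
    {"translation":[0,0,0],"twist":0,"hand":0},
    {"translation":[0,0,0],"twist":0,"hand":0},
    {"translation":[-0.15,0,0],"twist":0,"hand":0},
    {"translation":[-0.15,0,-0.2],"twist":0,"hand":0},
    {"translation":[-0.3,0,-0.3],"twist":0,"hand":0},
    {"translation":[0,0,0],"twist":0,"hand":0},
  ],
)

```text
time: 6.55
tool_pos: [0.6093, 0.0658, 0.1291]
tool_rot: [-0.003, 0.804, -0.595, 0.003]
contact_force: [0.6, 0.2, 0.6]
gripper_width: 0.002
grasp_force: 0.0
```

Run:
```python
from h import *
s=state();p=s['tool_pos'];print(p,s['joint_pos'][5],s['contact_force'])
k=get_calibration('wrist');np.savez('pics/k5.npz',P=k['pose'],K=k['camera_matrix'])
f=grab_frame('wrist');cv2.imwrite('pics/f5.png',f[:,:,::-1]);g=grab_frame('scene')
v=np.vstack([cv2.resize(f[:,200:600],(440,440)),cv2.resize(g[190:245,260:350],(440,160),interpolation=2)*0])
b=cv2.resize(g[180:245,255:350],(350,240),interpolation=2)
v=np.zeros((440,800,3),np.uint8);v[:,:440]=cv2.resize(f[:,200:600],(440,440));v[:240,450:]=b;cv2.imwrite('pics/w5.png',v[:,:,::-1])
```

```text
[0.60933284 0.0658292  0.12907216] 2.830688490851911 [0.59050057 0.24445919 0.56070002]
```

View pics/w5.png

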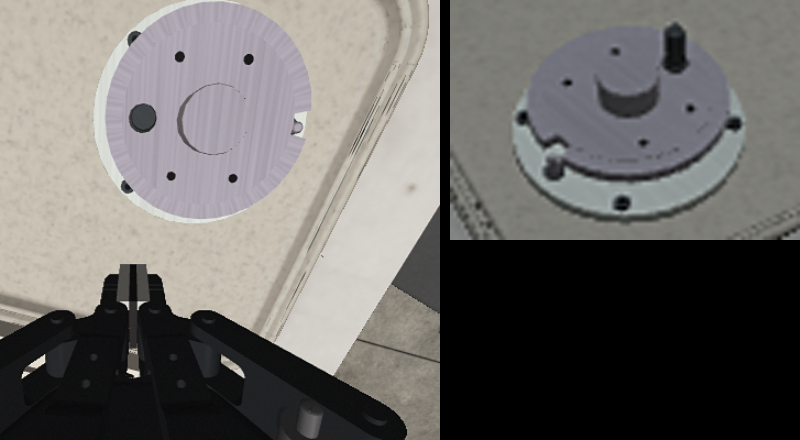

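The pin now shows inside the notch at wrist px ≈(470,115), with the hub at (397,108) and the stud at (330,107). Checking the numbers.

Run:
```python
from h import *
d=np.load('pics/k5.npz');k=dict(pose=d['P'],camera_matrix=d['K']);f=cv2.imread('pics/f5.png')
c=ray('wrist',(396.8,108.2),.062,k)[:2];print(c)
for c in (c,np.array([.5885,-.0247])):
  for n,p,z in [('stud',(330,106.8),.072),('pin',(470,115.5),.0305),('hole',(200+134/1.1,40/1.1),.014),('hole2',(200+126/1.1,187/1.1),.014)]:
    w=ray('wrist',p,z,k)[:2];v=w-c;print(n,w,np.hypot(*v),np.degrees(np.arctan2(v[1],v[0])))
for h in (10,14,18):
    t=np.radians(h+180);print(h,[proj('wrist',[c[0]+.064*np.cos(t),c[1]+.064*np.sin(t),z],k) for z in (.0305,.04)])
cv2.imwrite('pics/w5z.png',cv2.resize(f[90:140,440:500],None,fx=10,fy=10,interpolation=2))
```

```text
[ 0.58773213 -0.02469186]
stud [ 0.62858973 -0.01289991] 0.04252520528798187 16.09872203088999
pin [ 0.52650169 -0.03857887] 0.06278547804847948 -167.2215406178803
hole [ 0.64839039 -0.06023024] 0.07030221371192139 -30.365127500011784
hole2 [0.62494935 0.03769416] 0.0726439074984886 59.18124345274011
stud [ 0.62858973 -0.01289991] 0.04179028986728343 16.40136923825069
pin [ 0.52650169 -0.03857887] 0.06353277539087672 -167.38186349298556
hole [ 0.64839039 -0.06023024] 0.06963661096545784 -30.678725635199502
hole2 [0.62494935 0.03769416] 0.07226054709425196 59.70742869188994
10 [array([469.61670911, 119.62640917]), array([476.27998908, 119.86005112])]
14 [array([471.08363595, 113.37721249]), array([477.85847656, 113.32675458])]
18 [array([472.14878963, 107.02512974]), array([479.01828396, 106.68201256])]
```

View pics/w5z.png

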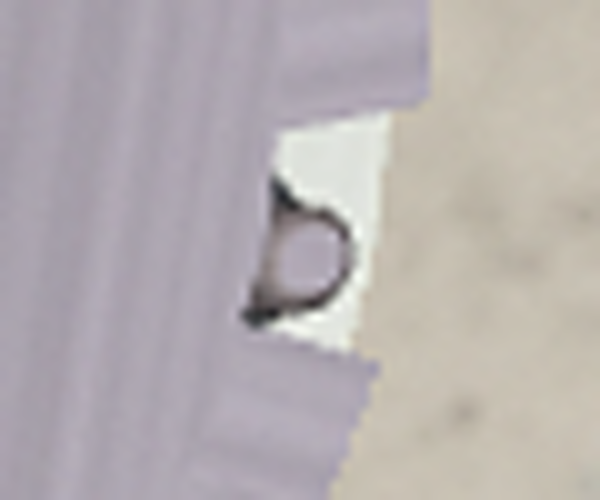

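The pin is inside the notch outline, about 1.5–2 mm off centre, which is within the 4 mm play. Moving over the hub to press.

Run:
```python
from h import *
print(state()['tool_pos'],delta([.5885,-.0247,.1]))
```

```text
[0.60786882 0.06364957 0.12531006] [0.78911784 0.44216564 0.25282852]
```

Emit:
apply_moves(
  targets=[
    {"translation":[0.26,0.15,0],"twist":0,"hand":0},
    {"translation":[0.26,0.15,0],"twist":0,"hand":0},
    {"translation":[0.26,0.14,0],"twist":0,"hand":0},
    {"translation":[0,0,0],"twist":0,"hand":0},
    {"translation":[0,0,0.2],"twist":0,"hand":0},
    {"translation":[0,0,0.1],"twist":0,"hand":0},
    {"translation":[0,0,0.04],"twist":0,"hand":0},
    {"translation":[0,0,0],"twist":0,"hand":0},
  ],
)

```text
time: 7.45
tool_pos: [0.5872, -0.0244, 0.0889]
tool_rot: [0.001, 0.802, -0.597, -0.001]
contact_force: [0.2, -0.4, -0.5]
gripper_width: 0.0
grasp_force: 0.0
```

Emit:
apply_moves(
  targets=[
    {"translation":[0,0,0.03],"twist":0,"hand":0},
    {"translation":[0,0,0.03],"twist":0,"hand":0},
    {"translation":[0,0,0.02],"twist":0,"hand":0},
    {"translation":[0,0,0.02],"twist":0,"hand":0},
    {"translation":[0,0,0.02],"twist":0,"hand":0},
    {"translation":[0,0,0],"twist":0,"hand":0},
  ],
)

```text
time: 8.05
tool_pos: [0.5886, -0.0248, 0.0793]
tool_rot: [-0.0, 0.802, -0.597, 0.0]
contact_force: [-1.7, 0.7, 4.6]
gripper_width: 0.003
grasp_force: 2.1
```

Emit:
apply_moves(
  targets=[
    {"translation":[0,0,0.02],"twist":0,"hand":0},
    {"translation":[0,0,0.02],"twist":0,"hand":0},
    {"translation":[0,0,0.02],"twist":0,"hand":0},
    {"translation":[0,0,0],"twist":0,"hand":0},
  ],
)

```text
time: 8.45
tool_pos: [0.5886, -0.0249, 0.0743]
tool_rot: [-0.0, 0.802, -0.597, 0.0]
contact_force: [-4.4, 1.4, 11.2]
gripper_width: -0.0
grasp_force: 5.3
```

Emit:
apply_moves(
  targets=[
    {"translation":[0,0,0.01],"twist":0,"hand":0},
    {"translation":[0,0,0.01],"twist":0,"hand":0},
    {"translation":[0,0,0],"twist":0,"hand":0},
  ],
)

```text
time: 8.75
tool_pos: [0.5887, -0.0248, 0.0743]
tool_rot: [0.0, 0.802, -0.597, -0.0]
contact_force: [-10.7, 2.8, 20.2]
gripper_width: 0.001
grasp_force: 10.4
```

It has hit a hard stop: the tip is at 0.052 (the seated hub height) and the force rose to 20 N with no further motion. Retreating and checking.

Emit:
apply_moves(
  targets=[
    {"translation":[0,0,-0.05],"twist":0,"hand":0},
    {"translation":[0,0,-0.2],"twist":0,"hand":0},
    {"translation":[0,0,-0.4],"twist":0,"hand":0},
    {"translation":[-0.35,0,-0.3],"twist":0,"hand":0},
    {"translation":[-0.4,0,0],"twist":0,"hand":0},
    {"translation":[0,0,0],"twist":0,"hand":0},
    {"translation":[0,0,0],"twist":0,"hand":0},
  ],
)

```text
time: 9.45
tool_pos: [0.566, 0.0473, 0.1648]
tool_rot: [0.0, 0.803, -0.596, 0.0]
contact_force: [-0.9, 0.3, -0.4]
gripper_width: 0.004
grasp_force: 0.0
```

Run:
```python
from h import *
s=state();print(s['tool_pos'],s['contact_force'])
f=grab_frame('wrist');g=grab_frame('scene');h=grab_frame('side')
v=np.zeros((500,800,3),np.uint8);v[:250,:400]=cv2.resize(f,(400,250));v[:240,410:760]=cv2.resize(g[180:245,255:350],(350,240),interpolation=2)
v[250:490,410:760]=cv2.resize(h[180:245,300:395],(350,240),interpolation=2)
u,w=proj('wrist',[.526,-.0386,.03]).astype(int);print(u,w)
z=f[max(w-25,0):w+25,u-40:u+40];v[250:500,:400]=cv2.resize(z,(400,250),interpolation=2)
cv2.imwrite('pics/w6.png',v[:,:,::-1])
```

```text
[0.5660236  0.04731439 0.16480293] [-0.90719241  0.30024337 -0.39447349]
392 122
```

View pics/w6.png

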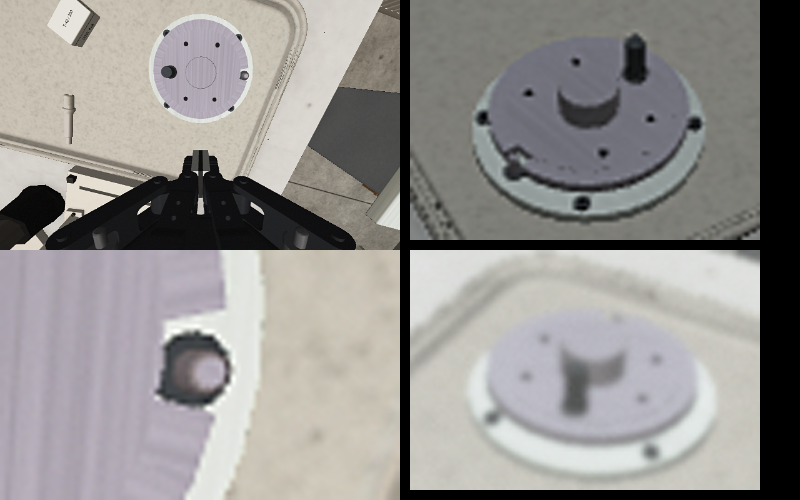

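The wrist zoom shows the pin at ≈(195,368) of the composite, inside the notch. The disc sits low and level in both views, and the box and spindle are still in place and the arm is clear.

```bash
python3 -c "
from plant import *
print(job_done())"
```

```text
the job is handed in; nothing more can be done
None
```

I turned the disc about 85° clockwise until its notch sat over the pin, then pressed it home against a hard stop at the seated height; the arm finished clear and I handed the job in, though no verdict came back.

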